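# Open the winged screw-top canister

### The job

Unscrew the wooden winged lid from the steel canister, a bit at a time with fresh grips because it starts stiff, and without wrenching or pulling it off by force, until it lifts straight off. Then set it down gently, wing upwards, flat inside the square ceramic tray and let go, leaving the other things where they are.

Things in the scene. Friction and masses are not known exactly. Their poses are not given: they have to be found in the camera images.
- lid_wing (a point): Centre of the upright wing (straight block, 80 mm long, 18 mm thick, 34 mm tall) across the flat top of the canister's wooden screw lid: 17 mm above that flat top, 17 mm below the wing's top, 54 mm above the lid's lower edge. x along the wing, y across it, z up. Turning the lid anticlockwise seen from above undoes it (right-hand thread); it rises 30 mm per full turn.
- lid: The same lid: a round cap 98 mm in diameter and 37 mm tall plus the 34 mm wing, about 0.16 kg. Origin: centre of its lower edge, 54 mm below lid_wing; same axes. The thread has about 3 mm of vertical play.
- canister: Steel canister, 100 mm in diameter, bolted upright to a square plywood foot 130 x 130 x 15 mm; it does not move. Origin: centre of the foot's underside, on the table. Shoulder 100 mm above the table, threaded neck (83 mm over the threads) up to 140 mm. The wing's direction relative to it varies.
- canister_mouth (a point): Centre of the canister's mouth, 140 mm above the table, on the vertical screw axis. A sprung seal makes the first quarter turn stiff (up to 0.5 N m). The turn needed differs: about half to three quarters of a turn. Until the thread lets go, a light pull (10 N) does not raise the lid beyond its play; then it lifts freely and is clear after 30 mm.
- tray: Square white ceramic tray, 160 x 160 mm outside, rim 18 mm high and 7 mm thick (inside 146 x 146 mm), fixed to the table; origin: centre of its underside; x and y along its sides.
- tray_in (a point): Centre of the tray's inner floor.
- bowl: Bystander: brass bowl, 100 mm in diameter, 50 mm tall; origin under its centre.
- cup: Bystander: terracotta cup, 68 mm in diameter, 70 mm tall; origin under its centre.
- cork_block: Bystander: grey cork block 200 x 120 x 75 mm lying flat; origin under its centre.
- kettlebell: Bystander: steel kettlebell, 112 mm in diameter, 165 mm tall, 4 kg; origin under its centre.
- knob_jar: Bystander: white jar with a round wooden knob on its lid, 88 mm in diameter, 126 mm tall; origin under its centre. Not the canister.
- stick_rest: Bystander: dark wooden incense-stick rest, 230 x 42 mm, 24 mm tall; origin under its centre.
Not all that is in view belongs to the job. Of the things that look like the tray, take the one that is farthest to the robot's right at the start.

How it is judged:
By the outcome, as a careful person would: the job done as asked, in the order asked, and still so for the second after the job is handed in, with the robot touching nothing.
It also fails if it takes over 72 s, if anything falls off the work surface, if the arm or the gripper's body presses on something with over 40 N, if the wrist force passes 120 N, or if a joint passes its speed limit or range.

### The arm

A 6-joint arm with a two-finger parallel gripper is mounted at the origin on the work surface. World frame = base frame: x ahead of the robot, y to its left, z up, the work surface at z = 0. Lengths are in m, angles in rad, forces in N, time in s.
With the tool pointing down it reaches from about 0.425 to 0.95 m from the base axis. Payload 14.7 kg.
Tool frame: the origin (TCP) lies midway between the tips of the shut fingers; the grasp point (between the pads) lies 19 mm behind it; z points along the fingers, y is the line along which they close (so a half turn about z gives the same grasp; the last joint's range is limited). The gripper opens to 85 mm and grips with 20 to 120 N. Pads are 22 mm wide; open, the fingers measure 114 mm over their backs; the gripper's body (76 mm by 85 mm) begins 54 mm behind the grasp point. The pads swing forward as they close: fully open they stand 13 mm farther back than shut.
Start: joints at [-1.216, 0.48, 1.596, -0, 1.065, -0.047], TCP at [0.254, -0.598, 0.231] pointing down, gripper open.
Joint ranges: [-2.75, 2.75], [-0.82, 2.05], [0.23, 2.67], [-1.56, 4.7], [0.09, 2.69], [-2.92, 2.92]. Speed limits (rad/s): [1.89, 1.89, 2.39, 3.01, 3.01, 3.01].

### API

Orientations are given as a rotation vector (axis times angle).
In Python, from workcell import bot gives the robot as it stands. The module is installed in compiled form; this text tells all that it offers.
- The arm moves only by the tool send_rows, never from a script. Its argument "rows" is a list of rows, each a list of 7 numbers: the turn, a rotation vector about the world's x, y, z in rad, then the shift along the world's x, y, z in m, then the opening, from 0 (shut) to 1 (fully open). In form: [[ax, ay, az, tx, ty, tz, jaw], ...]. A call has 1 to 12 rows; each row shifts and turns the commanded pose from where the row before left it; what a row does not reach is not made up. A row lasts 1/12 s, in which the tool goes at most 41.7 mm and 7.16 degrees, less where a joint would pass 70% of its speed; a pose out of reach is approached as far as the arm can. A call is refused whole if a number of a shift passes 0.0417 or a number of a turn 0.125, either way. A call with a gripper value outside its range is refused whole. The fingers move at their own pace and stop on an object; "squeeze" is the grip in N (left out, the last holds). Time passes only in rows, so rows that do not move let the fingers close. It gives the time, the measured TCP pose, the force, the opening and the grip force at its end, in the units of the state.
- bot.get_obs(): the state, without advancing time (a new reading comes with each control period).
- bot.grab_frame(name): name is "scene" or "top" or "wrist"; returns the picture (384x512x3 uint8, red, green, blue); there is no depth.
- bot.calibration(name): a dict with "fx", "fy", "cx", "cy" (pixels), "R" (3x3) and "t" (3): a world point X has camera coordinates R X + t. Camera axes: x right, y down, z forward; pixel columns grow to the right and rows downward; lengths in m; the calibration is good to about 2 mm. A picture is of the moment at which its call begins: read the wrist's pose just before it. calibration takes no time and is no camera call; for the wrist camera it gives the pose at the moment of the call.
- bot.job_done(): hands the job in; it is judged then, once.
Trained networks look in the newest picture that a camera, given by its name, has taken for a name from the list of things; names that differ only in an ending like _2 or _b are one class to them, and where a whole thing is asked for, a point or a joint stands for the part that bears it (a point fixed in the world has none). Each returns a list of dicts, best first, with "conf" (0 to 1); they miss things now and then, are a little off and sometimes report something else, mostly with a low value. They report only what shows in the picture. A call takes as long as a camera call. They do not tell look-alikes from the thing itself.
- bot.regions_of(camera, query): "mask" (384x512 bool, what is visible of it) and "centre" ([row, column] in pixels, amid what is visible of it).
- bot.mark_of(camera, query): "centre" ([row, column] in pixels: a listed point, or the origin of a listed thing).
The state is a dict: "t": time; "joint_pos": joint angles; "qd": joint speeds; "joint_torque": joint torques, N m; "position": TCP position; "eef_rot": TCP orientation; "wrist_force": force on the tool from outside, world axes, zero at the start; "ft_torque": the same for the moment, N m; "width": opening from 0.0 (shut) to 1.0 (fully open); "finger_force": force on a finger pad.
Only numpy, scipy, OpenCV 4.12 (cv2) and the standard library are available. Lean on these libraries where they do the work, as an engineer would, in place of code of your own. Each camera call takes 0.05 s, during which the arm holds its last target. There are 200 camera calls.

## Working session

There is one attempt and no reset: what is moved stays moved. The work goes in short steps, Python scripts to look and compute and a tool call to move; the robot and the scene stay as the last step left them, time stands still between calls to the robot, and variables do not carry over. Pictures are saved under pics/ and viewed, at most 10 in all, crops included, and the job is handed in when it is done.

Besides the shell and the picture viewer there is one more tool, called after "Call:" as name(argument=value, ...) on one line, values as JSON. send_rows: Moves the arm, as the interface text tells. Its arguments: {"type":"object","properties":{"rows":{"type":"array"},"squeeze":{"type":"number"}},"required":["rows"]}

```bash
mkdir -p pics
cat > h.py <<'E'
import numpy as np, cv2
from workcell import bot
def ray(cam,rc,z):
    c=bot.calibration(cam);R=np.array(c["R"]);t=np.array(c["t"])
    d=R.T@np.array([(rc[1]-c["cx"])/c["fx"],(rc[0]-c["cy"])/c["fy"],1.]);o=-R.T@t
    return o+d*(z-o[2])/d[2]
def pix(cam,X):
    c=bot.calibration(cam);p=np.array(c["R"])@np.array(X)+np.array(c["t"])
    return [c["cy"]+c["fy"]*p[1]/p[2],c["cx"]+c["fx"]*p[0]/p[2]]
def save(n,im): cv2.imwrite("pics/"+n+".png",im[:,:,::-1])
E
python3 - <<'E'
from h import *
np.set_printoptions(precision=3,suppress=True)
o=bot.get_obs();print(o)
a=bot.grab_frame("top");b=bot.grab_frame("scene")
save("top",a);save("scene",b)
for cam in("top","scene"):
  for q,z in(("lid_wing",.157+.02),("canister_mouth",.14),("tray",0),("canister",0)):
    for d in bot.mark_of(cam,q): print(cam,q,round(d["conf"],2),np.array(d["centre"]),ray(cam,d["centre"],z))
E
```

```text
{'t': 0.0, 'joint_pos': array([-1.216,  0.481,  1.597,  0.   ,  1.065, -0.047]), 'qd': array([-0.001,  0.002, -0.   , -0.001, -0.   ,  0.001]), 'joint_torque': array([  0.001, -95.064, -43.018,  -0.   ,   0.012,  -0.   ]), 'position': array([ 0.254, -0.598,  0.231]), 'eef_rot': array([-3.077, -0.627,  0.   ]), 'wrist_force': array([ 0.587, -0.105, -1.135]), 'ft_torque': array([-0.015, -0.036,  0.028]), 'finger_force': 0.0, 'width': 0.9973582676331353}
top lid_wing 0.94 [194.4 305. ] [ 0.56  -0.149  0.177]
top canister_mouth 0.63 [197.7 307.7] [ 0.551 -0.162  0.14 ]
top tray 0.9 [191.  206.3] [0.593 0.193 0.   ]
top tray 0.58 [264.  190.3] [0.329 0.256 0.   ]
top canister 0.97 [197.1 300.3] [ 0.562 -0.15   0.   ]
top canister 0.71 [195.2 307.9] [ 0.568 -0.178  0.   ]
scene lid_wing 0.89 [220.4 226.7] [ 0.559 -0.169  0.177]
scene tray 0.91 [146.  235.3] [0.321 0.257 0.   ]
scene tray 0.73 [186.8 285. ] [0.593 0.163 0.   ]
scene tray 0.53 [124.  284.7] [0.435 0.481 0.   ]
scene canister 0.64 [251.1 228.9] [ 0.556 -0.169  0.   ]
```

Run:
```python
import cv2
for n in("top","scene"):
    cv2.imwrite(f"pics/{n}b.png",cv2.resize(cv2.imread(f"pics/{n}.png"),(800,600),interpolation=cv2.INTER_CUBIC))
```

```text
(no output)
```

View pics/topb.png

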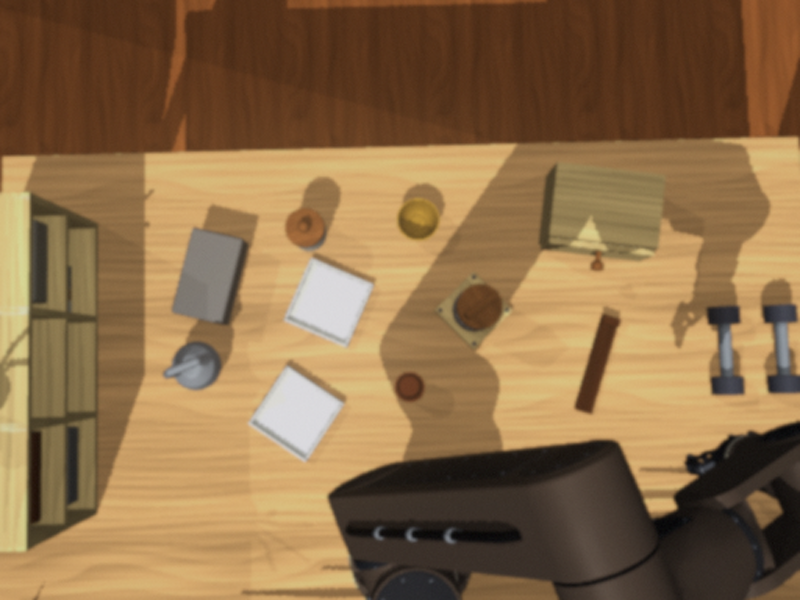

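View pics/sceneb.png

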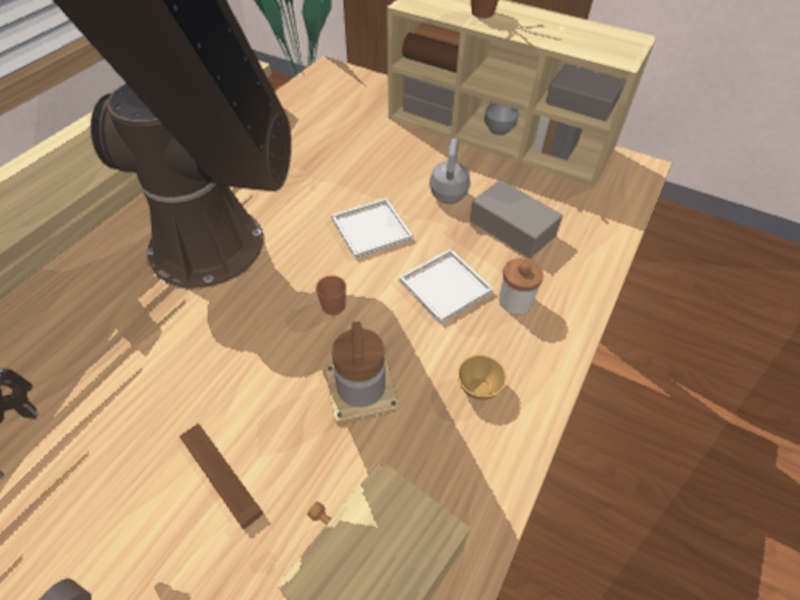

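The top view (800 px scale) shows the canister with its winged lid on a bolted foot at (478,307). The bystander jar with a round knob is at (305,228).

The two tray look-alikes are at (330,300), y≈+0.17, and (297,410), y≈+0.26. Farthest to the robot's right means the smaller y, so the first fits. I'll confirm it in a crop and measure it.

Run:
```python
from h import *
np.set_printoptions(precision=3,suppress=True)
a=bot.grab_frame("top");b=bot.grab_frame("scene")
for cam in("top","scene"):
  for d in bot.regions_of(cam,"tray"):
    c=cv2.findContours(d["mask"].astype(np.uint8),0,1)[0]; c=max(c,key=cv2.contourArea)[:,0,:]
    P=np.array([ray(cam,p[::-1],.014)[:2] for p in c.astype(float)])
    r=cv2.minAreaRect((P*1000).astype(np.float32)); print(cam,round(d["conf"],2),np.array(d["centre"]),r)
im=np.hstack([cv2.resize(a[150:310,150:340],(399,336),interpolation=2),cv2.resize(b[110:270,190:380],(399,336),interpolation=2)])
save("crop1",im)
```

```text
top 0.91 [263.6 190.5] ((330.5839538574219, 258.12078857421875), (162.12997436523438, 164.55641174316406), 54.84562301635742)
top 0.82 [190.6 207. ] ((585.1468505859375, 177.90077209472656), (163.96218872070312, 161.9152374267578), 65.2568130493164)
top 0.62 [180.4 134.8] ((653.5751342773438, 452.95928955078125), (139.93011474609375, 207.52696228027344), 75.68778991699219)
scene 0.8 [145.1 236.6] ((335.5128173828125, 252.9853515625), (163.2069091796875, 170.56590270996094), 55.11486053466797)
scene 0.63 [185.6 283.9] ((586.902099609375, 175.66531372070312), (171.19503784179688, 172.71432495117188), 65.86437225341797)
```

View pics/crop1.png

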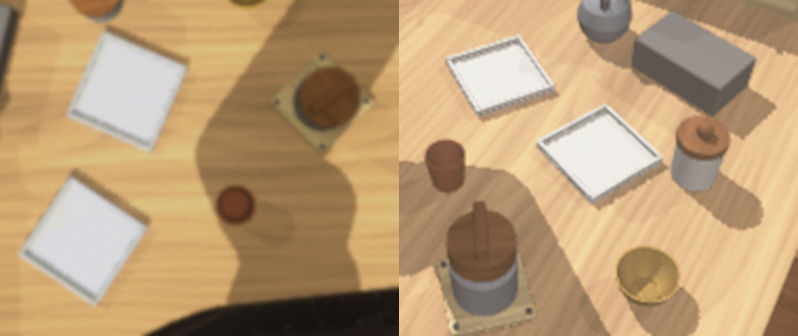

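Call:
send_rows(rows=[[0,0,0,0.01,0.015,0.03,1],[0,0,0,0.015,0.025,0.03,1],[0,0,0,0.02,0.03,0.03,1],[0,0,0,0.025,0.035,0.025,1],[0,0,0,0.025,0.035,0.015,1],[0,0,0,0.025,0.035,0.01,1],[0,0,0,0.025,0.035,0,1],[0,0,0,0.025,0.035,0,1],[0,0,0,0.025,0.035,0,1],[0,0,0,0.025,0.035,0,1],[0,0,0,0.025,0.035,0,1],[0,0,0,0.025,0.035,0,1]])

```text
t: 1.7
position: [0.5104, -0.232, 0.3622]
eef_rot: [3.078, 0.627, 0.001]
wrist_force: [1.4, -0.1, -0.1]
width: 1.002
finger_force: 0.0
```

The crop shows two identical white trays, at (128,90) and (85,238) in its left half. The one nearer the canister is farthest right, at about (0.586, 0.177), with its sides at about 65°/−25°. Next is a close look at the wing.

Run:
```python
from h import *
np.set_printoptions(precision=3,suppress=True)
o=bot.get_obs();print(o["joint_pos"],o["position"])
a=bot.grab_frame("wrist");save("w1",a)
for q,z in(("lid_wing",.158),("canister_mouth",.14),("lid",.104),("canister",0)):
  for d in bot.mark_of("wrist",q): print(q,round(d["conf"],2),np.array(d["centre"]),ray("wrist",d["centre"],z))
b=bot.grab_frame("scene");c=bot.grab_frame("top")
for d in bot.mark_of("scene","lid_wing"): print(d["conf"],d["centre"],ray("scene",d["centre"],.158))
for d in bot.mark_of("top","lid_wing"): print(d["conf"],d["centre"],ray("top",d["centre"],.158))
```

```text
[-0.481  0.244  1.627 -0.     1.269  0.688] [ 0.51  -0.232  0.362]
lid_wing 0.59 [ 96.7 205.8] [ 0.555 -0.153  0.158]
canister_mouth 0.26 [161.1  87.7] [ 0.437 -0.057  0.14 ]
0.72 [220.9, 225.1] [ 0.548 -0.162  0.158]
0.6 [193.9, 306.8] [ 0.562 -0.157  0.158]
```

View pics/w1.png

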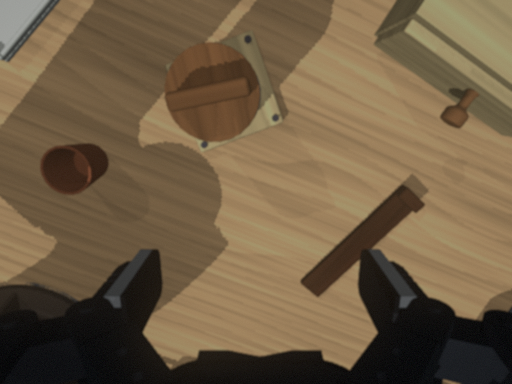

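The wrist view shows the lid disc centred near (213,92). The wing runs from (167,98) to (248,82).

Run:
```python
from h import *
np.set_printoptions(precision=3,suppress=True)
p=ray("wrist",[97,167],.175);q=ray("wrist",[81,247],.175);print(p,q,np.linalg.norm(p-q),np.degrees(np.arctan2(*(q-p)[1::-1])))
p=ray("wrist",[111,171],.175);q=ray("wrist",[95,249],.175);print(p,q,np.degrees(np.arctan2(*(q-p)[1::-1])))
print(ray("wrist",[92,213],.141))
c=bot.calibration("wrist");R=np.array(c["R"]);print(R,-R.T@np.array(c["t"]))
```

```text
[ 0.539 -0.128  0.175] [ 0.582 -0.192  0.175] 0.07728983487338834 -56.30923466805822
[ 0.528 -0.135  0.175] [ 0.571 -0.199  0.175] -55.91571828927072
[ 0.558 -0.162  0.141]
[[ 0.39  -0.921 -0.   ]
 [-0.883 -0.374  0.283]
 [-0.261 -0.11  -0.959]] [ 0.576 -0.208  0.505]
```

The wing runs at −56°, so I'll turn the tool 79° clockwise. That also winds the last joint up for anticlockwise turning. Then I'll go above the lid.

Call:
send_rows(rows=[[0,0,-0.115,0.004,0.006,-0.008,1],[0,0,-0.115,0.004,0.006,-0.008,1],[0,0,-0.115,0.004,0.006,-0.008,1],[0,0,-0.115,0.004,0.006,-0.008,1],[0,0,-0.115,0.004,0.006,-0.008,1],[0,0,-0.115,0.004,0.006,-0.008,1],[0,0,-0.115,0.004,0.006,-0.008,1],[0,0,-0.115,0.004,0.006,-0.008,1],[0,0,-0.115,0.004,0.006,-0.008,1],[0,0,-0.115,0.004,0.006,-0.008,1],[0,0,-0.115,0.004,0.006,-0.006,1],[0,0,-0.115,0.004,0.006,-0.006,1]])

```text
t: 3.15
position: [0.5573, -0.1627, 0.2695]
eef_rot: [2.768, -1.486, -0.0]
wrist_force: [-0.5, 0.3, -0.3]
width: 1.0
finger_force: 0.0
```

Run:
```python
from h import *
np.set_printoptions(precision=3,suppress=True)
o=bot.get_obs();print(o["joint_pos"],o["position"],o["eef_rot"])
a=bot.grab_frame("wrist");save("w2",cv2.resize(a,(800,600)))
for q in("lid_wing","canister_mouth","lid"):
  for d in bot.mark_of("wrist",q): print(q,round(d["conf"],2),np.array(d["centre"]),ray("wrist",d["centre"],.158))
c=bot.calibration("wrist");R=np.array(c["R"]);print(R,-R.T@np.array(c["t"]))
```

```text
[-0.336  0.346  1.714 -0.     1.082  2.22 ] [ 0.557 -0.163  0.27 ] [ 2.768 -1.486 -0.   ]
lid_wing 0.87 [197.4 256.1] [ 0.556 -0.156  0.158]
lid 0.79 [179.4 257.4] [ 0.563 -0.169  0.158]
[[-0.827 -0.562  0.   ]
 [-0.539  0.793  0.284]
 [-0.16   0.234 -0.959]] [ 0.598 -0.223  0.413]
```

View pics/w2.png

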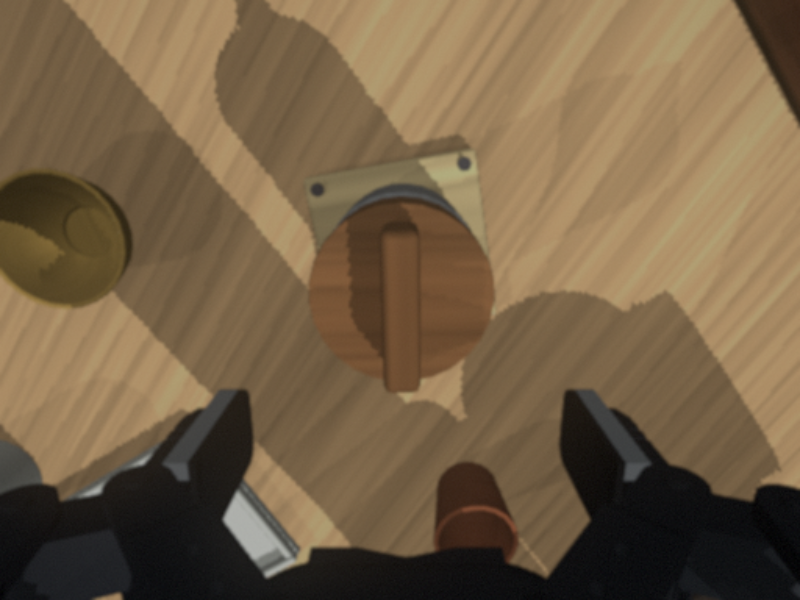

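The wing shows vertical in the image from (402,225) to (402,391), aligned with the finger axis, and the lid disc spans columns 308–494. I'll work out its height and centre next.

Run:
```python
from h import *
from scipy.optimize import least_squares
np.set_printoptions(precision=4,suppress=True)
k=.64
def r(v):
    x,y,z,th=v;u=np.array([np.cos(th),np.sin(th),0]);n=np.array([-u[1],u[0],0])
    T=np.array([x,y,z]);out=[]
    c=bot.calibration("wrist")
    e=[]
    for s,px in((1,(225,402)),(-1,(391,402))):
        q=pix("wrist",T+u*.040*s+[0,0,.017]); e+=[q[0]-px[0]*k,q[1]-px[1]*k]
    # disc upper edge left/right and far
    R=np.array(c["R"]);a=np.linspace(0,2*np.pi,180)
    D=np.array([pix("wrist",T+[.049*np.cos(t),.049*np.sin(t),-.017]) for t in a])
    e+=[D[:,1].min()-308*k,D[:,1].max()-494*k,D[:,0].min()-198*k]
    return e
s=least_squares(r,[.557,-.16,.158,np.radians(-56)]);print(s.x,np.degrees(s.x[3]),s.fun)
for z in(.154,.158,.162):
  w=least_squares(lambda v:r([v[0],v[1],z,v[2]]),[.557,-.16,np.radians(-56)]);print(z,w.x,w.cost)
```

```text
Traceback (most recent call last):
  File "h.py", line 8, in pix
    c=bot.calibration(cam);p=np.array(c["R"])@np.array(X)+np.array(c["t"])
ValueError: time passes only in moves, steps and waits
```

```bash
cat >> h.py <<'E'
class Cam:
    def __init__(s,cam): s.c=bot.calibration(cam);s.R=np.array(s.c["R"]);s.t=np.array(s.c["t"])
    def pix(s,X):
        p=np.atleast_2d(X)@s.R.T+s.t;return np.c_[s.c["cy"]+s.c["fy"]*p[:,1]/p[:,2],s.c["cx"]+s.c["fx"]*p[:,0]/p[:,2]]
E
python3 - <<'E'
from h import *
from scipy.optimize import least_squares
np.set_printoptions(precision=4,suppress=True)
k=.64;C=Cam("wrist");a=np.linspace(0,2*np.pi,720)
def r(v):
    x,y,z,th=v;u=np.array([np.cos(th),np.sin(th),0]);T=np.array([x,y,z])
    e=(C.pix([T+u*.04+[0,0,.017],T-u*.04+[0,0,.017]])-np.array([[225,402],[391,402]])*k).ravel()
    D=C.pix(T+np.c_[.049*np.cos(a),.049*np.sin(a),-.017+0*a])
    return np.r_[e,D[:,1].min()-308*k,D[:,1].max()-494*k,D[:,0].min()-198*k]
s=least_squares(r,[.557,-.16,.158,np.radians(-56)]);print(s.x,np.degrees(s.x[3]),s.fun)
for z in(.154,.158,.162):
  w=least_squares(lambda v:r([v[0],v[1],z,v[2]]),[.557,-.16,np.radians(-56)]);print(z,w.x,w.cost)
E
```

```text
[ 0.5584 -0.1611  0.165  -0.9764] -55.9447033522742 [ 0.3984 -0.4367 -0.2648 -0.4776  0.2952  0.7397 -0.1778]
0.154 [ 0.5572 -0.1591 -0.9763] 14.169223725681846
0.158 [ 0.5576 -0.1598 -0.9763] 6.2741058982291005
0.162 [ 0.5581 -0.1605 -0.9764] 1.7050408791417528
```

Height is about 0.162 and the centre about (0.558, −0.160). I'll descend and grip.

Call:
send_rows(rows=[[0,0,0.008,0.001,0.0025,-0.02,1],[0,0,0,0,0,-0.025,1],[0,0,0,0,0,-0.025,1],[0,0,0,0,0,-0.02,1],[0,0,0,0,0,-0.015,1],[0,0,0,0,0,-0.01,1],[0,0,0,0,0,-0.0065,1],[0,0,0,0,0,0,1]])

```text
t: 4.02
position: [0.5582, -0.1597, 0.1478]
eef_rot: [2.78, -1.463, -0.001]
wrist_force: [-0.2, 0.2, -0.2]
width: 1.004
finger_force: 0.0
```

Call:
send_rows(rows=[[0,0,0,0,0,0,0],[0,0,0,0,0,0,0],[0,0,0,0,0,0,0],[0,0,0,0,0,0,0],[0,0,0,0,0,0,0],[0,0,0,0,0,0,0]], squeeze=90)

```text
t: 4.52
position: [0.5589, -0.1595, 0.1489]
eef_rot: [-2.779, 1.465, -0.001]
wrist_force: [-1.3, 0.2, 5.2]
width: 0.196
finger_force: 87.6
```

Run:
```python
from h import *
o=bot.get_obs();print(o)
```

```text
{'t': 4.5167, 'joint_pos': array([-3.30063667e-01,  4.80551895e-01,  1.83776118e+00, -5.24987119e-05,
        8.22530697e-01,  2.21078995e+00]), 'qd': array([-0.00078772,  0.00085682, -0.0021432 , -0.00093495,  0.00044584,
        0.0002141 ]), 'joint_torque': array([ 2.17334786e-02, -8.41241312e+01, -3.41070700e+01,  6.29088026e-03,
       -2.88893525e-01, -1.20814875e-03]), 'position': array([ 0.55886695, -0.15945184,  0.14890193]), 'eef_rot': array([-2.77920371e+00,  1.46463049e+00, -1.17154920e-03]), 'wrist_force': array([-1.27198897,  0.17356395,  5.1619782 ]), 'ft_torque': array([0.07716937, 0.17005717, 0.04606363]), 'finger_force': 87.58640999905765, 'width': 0.1956911253436884}
```

Call:
send_rows(rows=[[0,0,0.04,0,0,0.0007,0],[0,0,0.05,0,0,0.0004,0],[0,0,0.06,0,0,0.0003,0],[0,0,0.06,0,0,0.0003,0],[0,0,0.06,0,0,0.0003,0],[0,0,0.06,0,0,0.0003,0]])

```text
t: 5.02
position: [0.5588, -0.1594, 0.151]
eef_rot: [-2.983, 0.984, -0.001]
wrist_force: [0.2, 0.6, 2.1]
width: 0.192
finger_force: 87.8
```

```bash
cat > s.py <<'E'
from h import *
from scipy.spatial.transform import Rotation as Q
np.set_printoptions(precision=4,suppress=True)
o=bot.get_obs();R=Q.from_rotvec(o["eef_rot"]).as_matrix()
print(o["t"],o["position"],"yawx",np.degrees(np.arctan2(R[1,0],R[0,0])),"q",o["joint_pos"],"F",o["wrist_force"],"M",o["ft_torque"],o["width"],o["finger_force"])
E
python3 s.py
```

```text
5.0167 [ 0.5588 -0.1594  0.151 ] yawx -36.5090354046982 q [-0.33    0.4779  1.836   0.0001  0.8273  1.8779] F [0.218  0.5704 2.0844] M [ 0.1021 -0.0446 -0.0704] 0.1922577516468355 87.84097923897207
```

Call:
send_rows(rows=[[0,0,0.06,0,0,0.0003,0],[0,0,0.06,0,0,0.0003,0],[0,0,0.06,0,0,0.0003,0],[0,0,0.06,0,0,0.0003,0],[0,0,0.06,0,0,0.0003,0],[0,0,0.06,0,0,0.0003,0],[0,0,0.06,0,0,0.0003,0],[0,0,0.06,0,0,0.0003,0],[0,0,0.06,0,0,0.0003,0],[0,0,0.06,0,0,0.0003,0],[0,0,0.06,0,0,0.0003,0],[0,0,0,0,0,0,0]])

```text
t: 6.02
position: [0.5587, -0.1594, 0.1541]
eef_rot: [3.141, 0.036, 0.0]
wrist_force: [-0.4, 0.5, -0.4]
width: 0.198
finger_force: 87.8
```

```bash
python3 s.py
python3 - <<'E'
from h import *
a=bot.grab_frame("wrist");save("w3",a[100:384])
E
```

```text
6.0167 [ 0.5587 -0.1594  0.1541] yawx 1.3188924922428864 q [-0.3301  0.4739  1.8335  0.      0.8342  1.2177] F [-0.4274  0.4723 -0.4339] M [ 0.0607 -0.0338  0.0094] 0.19806754734398552 87.79191706795245
```

View pics/w3.png

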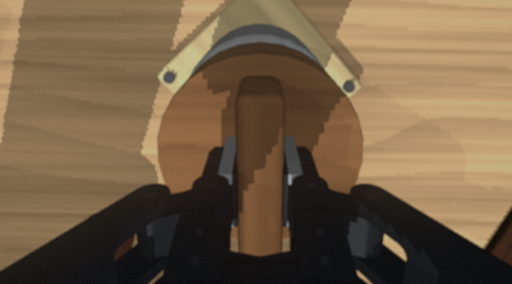

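The picture shows the wing held squarely between the pads (columns 232–293), and the lid has turned with the tool by 57° while the foot stayed put. Next, a fresh grip.

Call:
send_rows(rows=[[0,0,0,0,0,0,0.6],[0,0,0,0,0,0,0.6],[0,0,0,0,0,0,0.6],[0,0,0,0,0,0,0.6],[0,0,0,0,0,0,0],[0,0,0,0,0,0,0],[0,0,0,0,0,0,0],[0,0,0,0,0,0,0],[0,0,0,0,0,0,0]])

```text
t: 6.82
position: [0.5586, -0.1594, 0.154]
eef_rot: [-3.141, -0.031, -0.0]
wrist_force: [-0.5, 0.2, -0.7]
width: 0.194
finger_force: 87.6
```

Call:
send_rows(rows=[[0,0,0.05,0,0,0.0003,0],[0,0,0.07,0,0,0.0003,0],[0,0,0.07,0,0,0.0003,0],[0,0,0.07,0,0,0.0003,0],[0,0,0.07,0,0,0.0003,0],[0,0,0.07,0,0,0.0004,0],[0,0,0.07,0,0,0.0004,0],[0,0,0.07,0,0,0.0004,0],[0,0,0.07,0,0,0.0004,0],[0,0,0.07,0,0,0.0004,0],[0,0,0.07,0,0,0.0003,0],[0,0,0,0,0,0,0]])

```text
t: 7.82
position: [0.5585, -0.1593, 0.1577]
eef_rot: [-2.909, -1.185, 0.0]
wrist_force: [0.1, -0.3, -2.2]
width: 0.196
finger_force: 87.7
```

```bash
python3 s.py
```

```text
7.8167 [ 0.5585 -0.1593  0.1577] yawx 44.31380990219892 q [-0.3301  0.4692  1.8305  0.      0.8422  0.4673] F [ 0.1299 -0.3167 -2.1775] M [ 0.0462  0.0008 -0.0485] 0.1959714331336153 87.68728137016296
```

Call:
send_rows(rows=[[0,0,0,0,0,0,0.6],[0,0,0,0,0,0,0.6],[0,0,0,0,0,0,0.6],[0,0,0,0,0,0,0.6],[0,0,0,0,0,0,0],[0,0,0,0,0,0,0],[0,0,0,0,0,0,0],[0,0,0,0,0,0,0],[0,0,0,0,0,0,0]])

```text
t: 8.57
position: [0.5587, -0.1594, 0.158]
eef_rot: [2.912, 1.179, 0.0]
wrist_force: [0.1, 0.1, 4.7]
width: 0.192
finger_force: 87.8
```

Call:
send_rows(rows=[[0,0,0.05,0,0,0.0003,0],[0,0,0.08,0,0,0.0003,0],[0,0,0.08,0,0,0.0004,0],[0,0,0.08,0,0,0.0004,0],[0,0,0.08,0,0,0.0004,0],[0,0,0.08,0,0,0.0004,0],[0,0,0.08,0,0,0.0004,0],[0,0,0.08,0,0,0.0004,0],[0,0,0.08,0,0,0.0004,0],[0,0,0.08,0,0,0.0004,0],[0,0,0.08,0,0,0.0003,0],[0,0,0,0,0,0,0]])

```text
t: 9.57
position: [0.5586, -0.1591, 0.1621]
eef_rot: [-2.16, -2.281, -0.0]
wrist_force: [-0.7, 0.9, 4.0]
width: 0.193
finger_force: 88.0
```

```bash
python3 s.py
```

```text
9.5667 [ 0.5586 -0.1591  0.1621] yawx 93.11501664878078 q [-0.3299  0.4636  1.8268  0.0004  0.8513 -0.3846] F [-0.7268  0.9115  3.9768] M [0.192  0.2483 0.0216] 0.1928599971515086 88.01153898239136
```

Call:
send_rows(rows=[[0,0,0,0,0,0,0.6],[0,0,0,0,0,0,0.6],[0,0,0,0,0,0,0.6],[0,0,0,0,0,0,0.6],[0,0,0,0,0,0,0],[0,0,0,0,0,0,0],[0,0,0,0,0,0,0],[0,0,0,0,0,0,0],[0,0,0,0,0,0,0]])

```text
t: 10.32
position: [0.5587, -0.1594, 0.1621]
eef_rot: [2.166, 2.275, 0.0]
wrist_force: [-0.7, -0.6, 4.2]
width: 0.197
finger_force: 87.8
```

Call:
send_rows(rows=[[0,0,0.05,0,0,0.0003,0],[0,0,0.08,0,0,0.0003,0],[0,0,0.08,0,0,0.0004,0],[0,0,0.08,0,0,0.0004,0],[0,0,0.08,0,0,0.0004,0],[0,0,0.08,0,0,0.0004,0],[0,0,0.08,0,0,0.0004,0],[0,0,0.05,0,0,0.0002,0],[0,0,0,0,0,0,0]])

```text
t: 11.07
position: [0.5585, -0.1592, 0.1648]
eef_rot: [-1.422, -2.801, -0.0]
wrist_force: [-1.0, 2.3, 4.7]
width: 0.192
finger_force: 88.0
```

Call:
send_rows(rows=[[0,0,0,0,0,0.001,0],[0,0,0,0,0,0.001,0],[0,0,0,0,0,0.001,0],[0,0,0,0,0,0.001,0],[0,0,0,0,0,0,0]])

```text
t: 11.48
position: [0.5585, -0.1594, 0.1679]
eef_rot: [-1.426, -2.799, 0.0]
wrist_force: [5.2, -1.7, -15.4]
width: 0.194
finger_force: 90.7
```

```bash
python3 s.py
```

```text
11.4833 [ 0.5585 -0.1594  0.1679] yawx 125.99220286613276 q [-0.3302  0.4566  1.8214 -0.      0.8642 -0.9583] F [  5.1646  -1.6653 -15.4339] M [-0.2311 -0.5799 -0.0032] 0.1943466748116074 90.71330666542053
```

The thread still holds at 182°. I'll relax, take a fresh grip and turn a little more.

Call:
send_rows(rows=[[0,0,0,0,0,-0.0013,0],[0,0,0,0,0,-0.0013,0],[0,0,0,0,0,0,0.6],[0,0,0,0,0,0,0.6],[0,0,0,0,0,0,0.6],[0,0,0,0,0,0,0.6],[0,0,0,0,0,0,0],[0,0,0,0,0,0,0],[0,0,0,0,0,0,0],[0,0,0,0,0,0,0],[0,0,0,0,0,0,0]])

```text
t: 12.4
position: [0.5587, -0.1594, 0.1664]
eef_rot: [1.425, 2.799, 0.0]
wrist_force: [-0.6, 0.9, 6.2]
width: 0.198
finger_force: 87.8
```

Call:
send_rows(rows=[[0,0,0.05,0,0,0.0003,0],[0,0,0.07,0,0,0.0003,0],[0,0,0.08,0,0,0.0004,0],[0,0,0.08,0,0,0.0004,0],[0,0,0.08,0,0,0.0004,0],[0,0,0.07,0,0,0.0003,0],[0,0,0,0,0,0,0]])

```text
t: 12.98
position: [0.5585, -0.1593, 0.1685]
eef_rot: [-0.788, -3.041, -0.0]
wrist_force: [-0.2, 0.7, 5.3]
width: 0.191
finger_force: 88.0
```

Call:
send_rows(rows=[[0,0,0,0,0,0.001,0],[0,0,0,0,0,0.001,0],[0,0,0,0,0,0.0007,0],[0,0,0,0,0,0,0]])

```text
t: 13.32
position: [0.5586, -0.1594, 0.1709]
eef_rot: [-0.796, -3.039, -0.0]
wrist_force: [-0.7, -0.1, -1.7]
width: 0.189
finger_force: 87.7
```

```bash
python3 s.py
```

```text
13.3167 [ 0.5586 -0.1594  0.1709] yawx 150.66209681871456 q [-0.3301  0.4527  1.8189  0.      0.87   -1.3889] F [-0.68   -0.0747 -1.7433] M [-0.0039  0.0986  0.052 ] 0.18899415107626208 87.7433717250824
```

Call:
send_rows(rows=[[0,0,0,0,0,0.001,0],[0,0,0,0,0,0.001,0],[0,0,0,0,0,0,0]])

```text
t: 13.57
position: [0.5584, -0.1592, 0.1716]
eef_rot: [-0.795, -3.038, -0.0]
wrist_force: [5.6, -0.8, -24.6]
width: 0.196
finger_force: 90.3
```

The thread still holds, so I'll relax, regrip and turn on.

Call:
send_rows(rows=[[0,0,0,0,0,-0.0015,0],[0,0,0,0,0,-0.0013,0],[0,0,0,0,0,0,0.6],[0,0,0,0,0,0,0.6],[0,0,0,0,0,0,0.6],[0,0,0,0,0,0,0.6],[0,0,0,0,0,0,0],[0,0,0,0,0,0,0],[0,0,0,0,0,0,0],[0,0,0,0,0,0,0],[0,0,0,0,0,0,0]])

```text
t: 14.48
position: [0.5587, -0.1594, 0.1704]
eef_rot: [0.795, 3.039, -0.0]
wrist_force: [-0.9, 0.3, 6.1]
width: 0.193
finger_force: 87.7
```

Call:
send_rows(rows=[[0,0,0.05,0,0,0.0003,0],[0,0,0.07,0,0,0.0003,0],[0,0,0.08,0,0,0.0004,0],[0,0,0.08,0,0,0.0004,0],[0,0,0.08,0,0,0.0004,0],[0,0,0.07,0,0,0.0003,0],[0,0,0,0,0,0,0]])

```text
t: 15.07
position: [0.5586, -0.1594, 0.1725]
eef_rot: [0.121, 3.139, -0.0]
wrist_force: [-0.5, 1.6, 5.1]
width: 0.196
finger_force: 87.9
```

Call:
send_rows(rows=[[0,0,0,0,0,0.001,0],[0,0,0,0,0,0.0008,0],[0,0,0,0,0,0.0007,0],[0,0,0,0,0,0,0]])

```text
t: 15.4
position: [0.5586, -0.1594, 0.1747]
eef_rot: [-0.129, -3.139, -0.0]
wrist_force: [0.2, 0.0, -1.3]
width: 0.193
finger_force: 87.8
```

```bash
python3 s.py
```

```text
15.4 [ 0.5586 -0.1594  0.1747] yawx 175.30114193978503 q [-0.3301  0.448   1.8156 -0.      0.8781 -1.8189] F [ 0.2464  0.0204 -1.3174] M [-0.0278  0.0052  0.0062] 0.1930626639119366 87.76951432228088
```

Call:
send_rows(rows=[[0,0,0,0,0,0.0008,0],[0,0,0,0,0,0.0005,0],[0,0,0,0,0,0,0]])

```text
t: 15.65
position: [0.5587, -0.1594, 0.1761]
eef_rot: [0.128, 3.139, -0.0]
wrist_force: [-0.5, -0.1, -1.1]
width: 0.192
finger_force: 87.8
```

Call:
send_rows(rows=[[0,0,0,0,0,0.0007,0],[0,0,0,0,0,0.0007,0],[0,0,0,0,0,0,0]])

```text
t: 15.9
position: [0.5587, -0.1594, 0.1776]
eef_rot: [0.128, 3.139, -0.0]
wrist_force: [0.3, 0.1, -0.2]
width: 0.194
finger_force: 87.8
```

It lifts freely now: 5 mm up with about zero force. I'll raise it straight up.

Call:
send_rows(rows=[[0,0,0,0,0,0.001,0],[0,0,0,0,0,0.002,0],[0,0,0,0,0,0.002,0],[0,0,0,0,0,0.003,0],[0,0,0,0,0,0.003,0],[0,0,0,0,0,0.004,0]])

```text
t: 16.4
position: [0.5586, -0.1594, 0.1927]
eef_rot: [-0.129, -3.139, 0.0]
wrist_force: [-0.2, -0.1, -2.1]
width: 0.192
finger_force: 87.8
```

```bash
python3 s.py
```

```text
16.4 [ 0.5586 -0.1594  0.1927] yawx 175.31126423355175 q [-0.3301  0.4265  1.7987 -0.      0.9164 -1.8191] F [-0.2436 -0.1006 -2.1182] M [-0.0147  0.0061 -0.0363] 0.1923035517761001 87.77441024780273
```

Call:
send_rows(rows=[[0,0,0,0,0,0.006,0],[0,0,0,0,0,0.01,0],[0,0,0,0,0,0.015,0],[0,0,0,0,0,0.02,0],[0,0,0,0.001,0.01,0.015,0],[0,0,0,0.002,0.02,0.005,0],[0,0,0,0.002,0.025,0,0],[0,0,0,0.002,0.03,0,0],[0,0,0,0.002,0.03,0,0],[0,0,0,0.002,0.03,0,0],[0,0,0,0.002,0.03,0,0],[0,0,0,0.002,0.03,0,0]])

```text
t: 17.4
position: [0.5736, 0.0471, 0.2644]
eef_rot: [0.129, 3.138, 0.0]
wrist_force: [0.5, -0.3, -2.4]
width: 0.193
finger_force: 87.9
```

Call:
send_rows(rows=[[0,0,0,0.002,0.03,0,0],[0,0,0,0.002,0.03,0,0],[0,0,0,0.002,0.025,0,0],[0,0,0,0.002,0.02,0,0],[0,0,0,0.002,0.015,-0.01,0],[0,0,0,0.002,0.01,-0.015,0],[0,0,0,0,0,-0.02,0],[0,0,0,0,0,-0.02,0],[0,0,0,0,0,-0.02,0],[0,0,0,0,0,-0.015,0],[0,0,0,0,0,-0.01,0],[0,0,0,0,0,0,0]])

```text
t: 18.4
position: [0.5845, 0.1751, 0.1513]
eef_rot: [-0.129, -3.136, 0.002]
wrist_force: [-0.9, 0.1, -2.7]
width: 0.193
finger_force: 88.0
```

```bash
python3 s.py
python3 - <<'E'
from h import *
a=bot.grab_frame("wrist");b=bot.grab_frame("scene")
save("p1",np.hstack([cv2.resize(a,(400,300)),cv2.resize(b[120:270,190:390],(400,300))]))
E
```

```text
18.4 [0.5845 0.1751 0.1513] yawx 175.30251875925546 q [ 0.2415  0.5148  1.7644 -0.0001  0.8657 -1.2473] F [-0.9492  0.099  -2.679 ] M [ 0.0196  0.0406 -0.0248] 0.19300283784899458 87.96527624130249
```

View pics/p1.png

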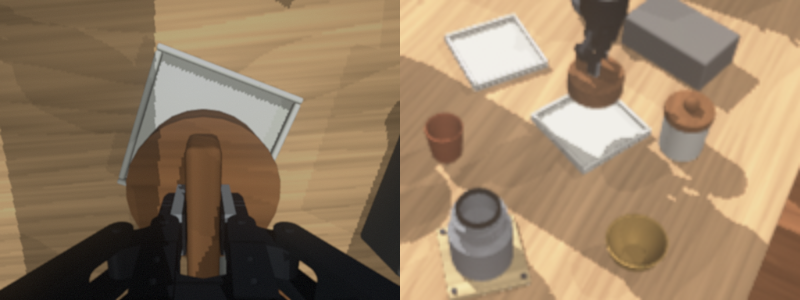

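The picture shows the lid held over the chosen tray, with tray corners at (160,46), (300,100) and (122,182) in the left half. The open canister neck is at (480,210). I'll check the tray centre from those corners.

Run:
```python
from h import *
P=[ray("wrist",[1.28*y,1.28*x],.018) for x,y in((160,46),(300,100),(122,182))]
print(np.round(P,3),np.linalg.norm(P[0]-P[1]),np.linalg.norm(P[0]-P[2]),(P[1]+P[2])/2)
```

```text
[[0.485 0.14  0.018]
 [0.549 0.28  0.018]
 [0.626 0.078 0.018]] 0.1539744451812763 0.15448240380540915 [0.58761184 0.17915425 0.018     ]
```

Call:
send_rows(rows=[[0,0,0,0.002,0.003,-0.01,0],[0,0,0,0,0,-0.015,0],[0,0,0,0,0,-0.015,0],[0,0,0,0,0,-0.015,0],[0,0,0,0,0,-0.015,0],[0,0,0,0,0,-0.01,0],[0,0,0,0,0,-0.006,0],[0,0,0,0,0,-0.003,0],[0,0,0,0,0,0,0]])

```text
t: 19.25
position: [0.5877, 0.1787, 0.0642]
eef_rot: [-0.128, -3.139, 0.0]
wrist_force: [-0.1, -0.1, -2.0]
width: 0.192
finger_force: 88.0
```

Call:
send_rows(rows=[[0,0,0,0,0,-0.002,0],[0,0,0,0,0,-0.002,0],[0,0,0,0,0,-0.001,0],[0,0,0,0,0,0,0]])

```text
t: 19.58
position: [0.5877, 0.1786, 0.0596]
eef_rot: [0.129, 3.139, 0.0]
wrist_force: [-0.1, 1.3, -1.5]
width: 0.196
finger_force: 88.0
```

Call:
send_rows(rows=[[0,0,0,0,0,-0.001,0],[0,0,0,0,0,-0.001,0],[0,0,0,0,0,-0.001,0],[0,0,0,0,0,0,0]])

```text
t: 19.92
position: [0.5876, 0.1786, 0.0563]
eef_rot: [-0.129, -3.139, 0.0]
wrist_force: [-0.7, -0.4, -1.2]
width: 0.195
finger_force: 88.0
```

Call:
send_rows(rows=[[0,0,0,0,0,-0.001,0],[0,0,0,0,0,-0.001,0],[0,0,0,0,0,0,0]])

```text
t: 20.17
position: [0.5875, 0.1786, 0.0542]
eef_rot: [-0.128, -3.139, 0.0]
wrist_force: [-0.3, -0.4, -2.1]
width: 0.194
finger_force: 88.0
```

Call:
send_rows(rows=[[0,0,0,0,0,-0.001,0],[0,0,0,0,0,0,0]])

```text
t: 20.33
position: [0.5876, 0.1786, 0.0533]
eef_rot: [-0.128, -3.139, 0.0]
wrist_force: [0.8, 0.2, -2.4]
width: 0.193
finger_force: 88.0
```

Call:
send_rows(rows=[[0,0,0,0,0,-0.001,0],[0,0,0,0,0,-0.001,0],[0,0,0,0,0,0,0]])

```text
t: 20.58
position: [0.5877, 0.1786, 0.0515]
eef_rot: [0.128, 3.139, -0.0]
wrist_force: [-1.8, -1.5, 1.9]
width: 0.193
finger_force: 88.3
```

Call:
send_rows(rows=[[0,0,0,0,0,-0.001,0],[0,0,0,0,0,0,0]])

```text
t: 20.75
position: [0.5877, 0.1786, 0.0515]
eef_rot: [0.128, 3.139, 0.0]
wrist_force: [-6.9, -3.4, 19.0]
width: 0.189
finger_force: 91.0
```

Contact at 0.0515. I'll ease off and release.

Call:
send_rows(rows=[[0,0,0,0,0,0.0008,0],[0,0,0,0,0,0,0]], squeeze=30)

```text
t: 20.92
position: [0.5878, 0.1786, 0.0515]
eef_rot: [0.129, 3.139, 0.0]
wrist_force: [-2.0, -2.3, 8.7]
width: 0.195
finger_force: 89.6
```

Call:
send_rows(rows=[[0,0,0,0,0,0,0.3],[0,0,0,0,0,0,0.5],[0,0,0,0,0,0,0.8],[0,0,0,0,0,0,1],[0,0,0,0,0,0,1],[0,0,0,0,0,0,1],[0,0,0,0,0,0.005,1],[0,0,0,0,0,0.01,1],[0,0,0,0,0,0.02,1],[0,0,0,0,0,0.03,1],[0,0,0,0,0,0.04,1],[0,0,0,0,0,0.04,1]])

```text
t: 21.92
position: [0.5869, 0.1784, 0.1982]
eef_rot: [-0.128, -3.138, 0.0]
wrist_force: [1.0, 0.7, -0.2]
width: 1.003
finger_force: 0.0
```

Call:
send_rows(rows=[[0,0,0,0,0,0.03,1],[0,0,0,0,0,0.02,1],[0,0,0,0,0,0.01,1],[0,0,0,0,0,0,1],[0,0,0,0,0,0,1]])

```text
t: 22.33
position: [0.5874, 0.1785, 0.256]
eef_rot: [0.128, 3.139, -0.0]
wrist_force: [0.0, 0.4, -0.1]
width: 1.0
finger_force: 0.0
```

```bash
python3 s.py
python3 - <<'E'
from h import *
a=bot.grab_frame("wrist");b=bot.grab_frame("scene")
save("p2",np.hstack([cv2.resize(a,(400,300)),cv2.resize(b[80:305,120:420],(400,300))]))
E
```

```text
22.3333 [0.5874 0.1785 0.256 ] yawx 175.3123272046892 q [ 0.2457  0.4063  1.6548 -0.      1.0804 -1.2432] F [ 0.0052  0.3775 -0.1364] M [-0.0443 -0.0038  0.0065] 1.000482992896464 0.0
```

View pics/p2.png

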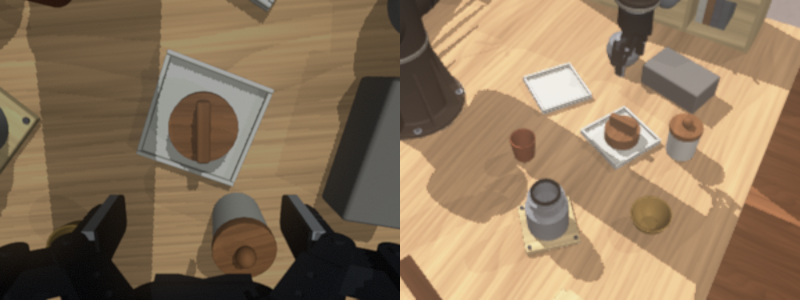

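The lid lies flat with its wing up in the middle of the tray, at (203,128) in the left half. The canister is open and the bystanders haven't moved, so I'll hand in.

```bash
python3 -c "from workcell import bot;print(bot.job_done())"
```

```text
the job is handed in; nothing more can be done
None
```

The job is handed in: the lid was unscrewed about 231° over six grips, lifted off freely and set flat, wing up, in the right-hand tray at about 22 s, though two lift checks while the thread still held briefly pulled 15 N and 25 N, above the 10 N you call light.

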